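# Weigh the boxed-in tile bundle

## Robot

A 6-joint arm with a two-finger parallel gripper is mounted at the origin on a cart in front of the work surface, level with it; the furniture and walls round the work are solid. World frame = base frame: x ahead of the robot, y to its left, z up, the work surface at z = 0. Lengths are in m, angles in rad, forces in N, time in s.
With the tool pointing down it reaches from about 0.25 to 0.725 m from the base axis. Payload 4 kg.
Tool frame: the origin (TCP) lies where the fingers leave the gripper's body, on its centre line; the fingertips stand 73 mm ahead of it and the grasp point (between the pads) lies 54 mm ahead of it (bot.tips_ahead is the z of the fingertips in the tool frame, in m); z points along the fingers, y is the direction in which the jaws open and shut (so a half turn about z gives the same grasp; the last joint's range is limited). The gripper opens to 85 mm and grips with 20 to 120 N. Pads are 22 mm wide; open, the fingers measure 114 mm over their backs; the gripper's body (76 mm by 85 mm) begins 54 mm behind the grasp point. The pads swing forward as they close: fully open they stand 13 mm farther back than shut.
Start: joints at [1.155, 0.241, 0.005, 1.335, 0, 1.571], TCP at [0.202, 0.457, 0.304] pointing down, gripper open.
Joint ranges: [-2.72, 2.72], [-1.05, 1.87], [-1.09, 1.28], [-1.99, 2.15], [-1.42, 1.44], [-3.14, 3.14]. Speed limits (rad/s): [2.79, 2.79, 3.14, 3.14, 3.14, 3.14].

## Interface

Orientations are given as a unit quaternion [x, y, z, w].
In Python, from workcell import readout, camera, get_calibration, order, bot gives the robot as it stands.
- The arm moves only by the tool send_rows, never from a script. Its argument "moves" is a list of rows, each a list of 3 entries, a list of its own where there are three numbers: the shift along the tool's x, y, z in mm, then the turn, a rotation vector about the tool's x, y, z in rad, then the finger opening in mm, from 0 to 85.4. In form: [[[dx, dy, dz], [ax, ay, az], grip], ...]. A call has 1 to 12 rows; each row is the pose to reach, as a shift and turn from the pose measured when the call began, along the tool's axes at that moment; what a row does not reach only later rows make up. A row lasts 1/12 s, in which the tool goes at most 41.7 mm and 7.16 degrees, less where a joint would pass 70% of its speed; a pose out of reach is approached as far as the arm can. A call with a gripper value outside its range is refused whole. The fingers move at their own pace and stop on an object; the grip force is fixed at half the most. Time passes only in rows, so rows that repeat a pose let the fingers close. It gives the time, the measured TCP pose, the force and the opening at its end, in the units of the state.
- readout.get_obs(): the state, without advancing time (a new reading comes with each control period).
- camera(name): name is "scene" or "top" or "wrist"; returns the picture (480x640x3 uint8, red, green, blue); there is no depth.
- get_calibration(name): a dict with "fx", "fy", "cx", "cy" (pixels), "k1" (the pictures are not rectified: a ray, as slopes to the right and down, at radius r is drawn at 1 + k1 r^2 times it, then the intrinsics apply), "R" (3x3) and "t" (3): a world point X has camera coordinates R X + t. Camera axes: x right, y down, z forward; pixel columns grow to the right and rows downward; lengths in m; the calibration is good to about 2 mm. A picture is of the moment at which its call begins: read the wrist's pose just before it. get_calibration takes no time and is no camera call; for the wrist camera it gives the pose at the moment of the call.
- order.job_done(): hands the job in, once; it reports no verdict.
The state is a dict: "clock": time; "joint_pos": joint angles; "joint_vel": joint speeds; "tau": joint torques, N m; "eef_pos": TCP position; "tool_rot": TCP orientation; "ft_force": force on the tool from outside, world axes, zero at the start; "ft_torque": the same for the moment, N m; "grip_width": finger opening in m.
Only numpy, scipy, OpenCV 4.12 (cv2) and the standard library are available. Lean on these libraries where they do the work, as an engineer would, in place of code of your own. Each camera call takes 0.05 s, during which the arm holds its last target. There are 200 camera calls.

## Task

The banded tile bundle on the plywood board is boxed in. First clear the three things round it to the side: the stamp onto the middle of the red mat, the wind-up timer onto the middle of the blue mat and the battery lying in the groove of the white rest, so that it cannot roll; leave the bundle where it is until all three are there. Then set the bundle flat on the middle of the scale pan, and last put the three things back on the board where each stood, upright and square to the board, the battery lying in its groove; do not disturb the mug.

Things in the scene. Friction and masses are not known exactly. Their poses are not given: they have to be found in the camera images.
- bundle: Bundle of olive-green tiles with a grey paper band, loose, about 150 g: 49 (x) x 72 (y) x 34 (z) mm, solid, lying flat on the board. Origin at the centre of its underside, z up. Too long to grip along y: grip it across x (49 mm).
- stamp: Rubber stamp of brown wood, loose, standing upright: base 26 (x) x 52 (y) x 20 (z) mm, neck 16 mm thick, then a round knob 24 mm in diameter from 43 to 73 mm above its underside. Origin at the centre of its underside, z up. It stands on one of the two front places of the board (over that groove), its y along the board's x. Grip it by the knob.
- timer: White wind-up timer with a red dial, loose, standing upright behind the bundle: box from -13 to 27 mm in x, 60 mm (y), 66 mm high, the dial standing out in front to x = -27 mm (nothing needs to be turned). Origin on its underside, z up. Grip its body across y (60 mm), at about x = 7 mm.
- cell: Green battery with grey ends, loose, a round cell 15 mm in diameter and 50 mm long, lying on its side; it rolls on a flat surface. Origin at its middle on its axis, x along the axis (either end may point either way). It lies in one of the two front grooves of the board, axis along the board's x.
- board: Plywood storage board, dark base, fixed: 200 (x) x 150 (y) mm, top 12 mm above the table; origin at the centre of its underside. Two equal grooves along x in its front half, centred at x = -58, y = +24 and -24 mm: 62 x 13 mm, 3 mm deep. The battery lies in one (axis 4.4 mm above the board top), the stamp stands over the other. Bundle at the middle, about 8 mm from its neighbours.
- red_mat: Red mat on the table, fixed, 60 x 80 mm, 4 mm thick; side place for the stamp. Origin at the centre of its underside.
- blue_mat: Blue square mat on the table, fixed, 85 x 85 mm, 4 mm thick; side place for the timer. Origin at the centre of its underside.
- white_rest: White-topped grey rest on the table, fixed, 80 (x) x 50 (y) mm, top 12 mm above the table; side place for the battery. Origin at the centre of its underside. In its top, along x through its centre, one groove 62 mm long, 13 mm wide and 3 mm deep; the battery's axis lies 4.4 mm above the top when seated.
- pan (a point): Centre of the top of the round grey metal pan of the cream dial scale; the pan is 200 mm in diameter and does not give, its top (this point) 198 mm above the table. The scale is fixed, its case about 200 x 200 mm.
- mug: Blue and white mug, a bystander, loose, 78 mm in diameter, 92 mm high, with a handle; standing on the table beyond the mats. Origin at the centre of its underside. To be left alone.

How it is judged:
On the way, in this order (a step that is already met when the one before it is completed fails the run):
1. the stamp stands on the red mat, the timer on the blue mat and the battery lies in the groove of the white rest, all let go, the bundle still in its place on the board (horizontal distance between stamp and red_mat below 0.02 m and z of stamp in the frame of red_mat between 0.001 and 0.008 m and angle between each of stamp, timer's own z axis and vertical below 0.12 rad and horizontal distance between timer and blue_mat below 0.02 m and z of timer in the frame of blue_mat between 0.001 and 0.008 m and horizontal distance between cell and white_rest below 0.02 m and z of cell in the frame of white_rest between 0.0134 and 0.0189 m and angle between the x axis of cell and the x axis of white_rest, either way round below 0.25 rad and linear speed of each of stamp, timer, cell below 0.02 m/s and contact force between each of stamp, timer, cell and the fingers below 0.3 N and distance of bundle from where it was at the start of the episode below 0.015 m), for 0.2 s.
2. the bundle lies flat on the middle of the scale pan, let go, the three things still at their side places (horizontal distance between stamp and red_mat below 0.02 m and z of stamp in the frame of red_mat between 0.001 and 0.008 m and angle between each of stamp, timer, bundle's own z axis and vertical below 0.12 rad and horizontal distance between timer and blue_mat below 0.02 m and z of timer in the frame of blue_mat between 0.001 and 0.008 m and horizontal distance between cell and white_rest below 0.02 m and z of cell in the frame of white_rest between 0.0134 and 0.0189 m and angle between the x axis of cell and the x axis of white_rest, either way round below 0.25 rad and horizontal distance between bundle and pan below 0.025 m and z of bundle in the frame of pan between -0.006 and 0.006 m and linear speed of bundle below 0.02 m/s and contact force between bundle and the fingers below 0.3 N), for 0.2 s.
At the end, for the whole second after the job is handed in: Bundle flat on the pan, within 25 mm of its centre. Stamp, timer and battery within 13 mm of where each started; stamp and timer upright and within 0.3 rad of square to the board; battery down in its groove, within 0.25 rad of it. All released and at rest (horizontal distance between bundle and pan below 0.025 m and z of bundle in the frame of pan between -0.006 and 0.006 m and angle between each of bundle, stamp, timer's own z axis and vertical below 0.12 rad and linear speed of each of bundle, stamp, timer, cell below 0.02 m/s and contact force between each of bundle, stamp, timer, cell and the fingers below 0.3 N and distance of each of stamp, timer, cell from where it was at the start of the episode below 0.013 m and angle between the x axis of stamp and the y axis of board, either way round below 0.3 rad and angle between the x axis of timer and the x axis of board, either way round below 0.3 rad and height (world z) of cell below 0.0185 m and angle between the x axis of cell and the x axis of board, either way round below 0.25 rad); the robot touches nothing.
It fails at once if the mug is moved by more than 30 mm or tipped (distance of mug from where it was at the start of the episode above 0.03 m or angle between mug's own z axis and vertical above 0.3 rad).
It also fails if it takes over 141 s, if anything falls off the work surface, if the arm or the gripper's body presses on something with over 40 N, if the wrist force passes 120 N, or if a joint passes its speed limit or range.

## Working session

There is one attempt and no reset: what is moved stays moved. The work goes in short steps, Python scripts to look and compute and a tool call to move; the robot and the scene stay as the last step left them, time stands still between calls to the robot, and variables do not carry over. Pictures are saved under pics/ and viewed, about 12 in all and at most 16, crops included, and the job is handed in when it is done.

Besides the shell and the picture viewer there is one more tool, called after "Request:" as name([rows], argument=value, ...), one row to a line, values as JSON. send_rows: Moves the arm, as the interface text tells. Its arguments: {"type":"object","properties":{"moves":{"type":"array","items":{"type":"array"}}},"required":["moves"]}

```bash
mkdir -p pics; ls
python3 - <<'E'
from workcell import readout, camera, get_calibration, bot
import cv2,numpy as np
o=readout.get_obs()
for k in o: print(k,np.round(o[k],4))
for n in("scene","top","wrist"):
    c=get_calibration(n);print(n,{k:np.round(v,4).tolist() for k,v in c.items()})
    cv2.imwrite(f"pics/{n}0.png",camera(n)[:,:,::-1])
print(bot.tips_ahead)
E
```

```text
pics
clock 0.0
joint_pos [1.155  0.2414 0.0037 1.3352 0.     1.5708]
joint_vel [-0.0003 -0.0009  0.0003 -0.0004 -0.0008  0.0005]
tau [-5.00000e-04 -3.72319e+01  2.52408e+01  1.69000e-02 -1.00000e-04
  0.00000e+00]
eef_pos [0.2018 0.457  0.303 ]
tool_rot [ 2.064e-01  9.785e-01 -1.000e-03 -2.000e-04]
ft_force [-0.368   0.1857  0.42  ]
ft_torque [-0.0418 -0.0065  0.015 ]
grip_width 0.0855
scene {'fx': 446.9345, 'fy': 446.9345, 'cx': 322.9651, 'cy': 240.451, 'k1': 0.0228, 'R': [[0.7532, -0.6577, -0.0086], [-0.52, -0.5874, -0.6202], [0.4029, 0.4716, -0.7844]], 't': [-0.4394, 0.3869, 0.8567]}
top {'fx': 563.3446, 'fy': 563.3446, 'cx': 315.5464, 'cy': 238.5727, 'k1': -0.0256, 'R': [[-0.0218, -0.9998, 0.0012], [-0.9845, 0.0212, -0.1739], [0.1739, -0.005, -0.9848]], 't': [-0.0155, 0.6067, 1.4355]}
wrist {'fx': 379.7294, 'fy': 379.7294, 'cx': 318.9366, 'cy': 247.9094, 'k1': -0.0751, 'R': [[0.4046, 0.9145, -0.0007], [0.8698, -0.3846, 0.3092], [0.2825, -0.1257, -0.951]], 't': [-0.5004, -0.0399, 0.3795]}
0.0726
```

View pics/top0.png

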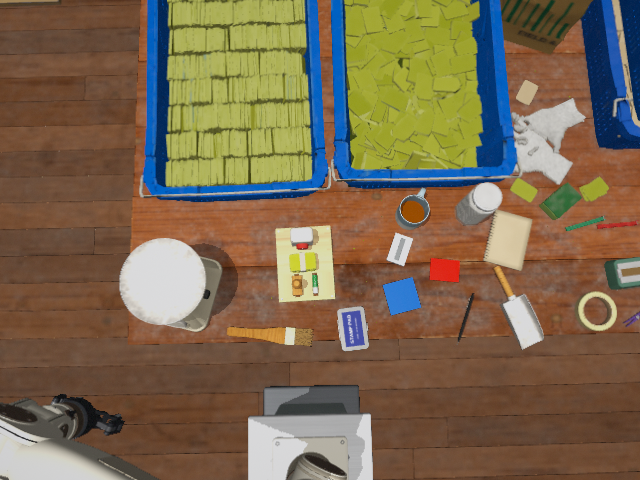

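View pics/scene0.png

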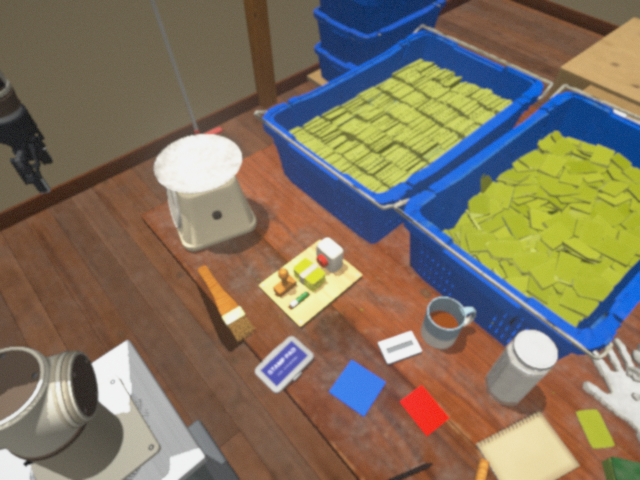

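The top view shows the board at about (305,263). On it are the timer (302,238), bundle (303,262), stamp (297,285) and cell (315,284). The blue mat is at (402,296), red mat (445,270), white rest (400,249), mug (414,210) and pan (163,281). The scene view agrees.

```bash
cat > h.py <<'E'
import numpy as np,cv2
from scipy.spatial.transform import Rotation as Ro
from workcell import readout,camera,get_calibration
def ray(px,c):
    K=np.array([[c['fx'],0,c['cx']],[0,c['fy'],c['cy']],[0,0,1.]])
    u=cv2.undistortPoints(np.array(px,float).reshape(-1,1,2),K,np.array([c['k1'],0,0,0,0.]))[:,0]
    d=np.c_[u,np.ones(len(u))]@np.array(c['R']); o=-np.array(c['R']).T@np.array(c['t'])
    return o,d
def plane(px,c,z):
    o,d=ray(px,c); return o+d*((z-o[2])/d[:,2])[:,None]
def proj(X,c):
    p=np.atleast_2d(X)@np.array(c['R']).T+np.array(c['t']); s=p[:,:2]/p[:,2:]
    s=s*(1+c['k1']*(s**2).sum(1))[:,None]
    return s*[c['fx'],c['fy']]+[c['cx'],c['cy']]
def snap(n,name):
    c=get_calibration(n);im=camera(n)[:,:,::-1].copy();cv2.imwrite(f"pics/{name}.png",im)
    np.save(f"pics/{name}.npy",c,allow_pickle=True);return c,im
def load(name): return np.load(f"pics/{name}.npy",allow_pickle=True).item(),cv2.imread(f"pics/{name}.png")
def mask(im,lo,hi,name=None):
    m=cv2.inRange(cv2.cvtColor(im,cv2.COLOR_BGR2HSV),np.array(lo),np.array(hi))
    return cv2.morphologyEx(m,cv2.MORPH_OPEN,np.ones((3,3),np.uint8))
def blobs(m,amin=50):
    return sorted([k for k in cv2.findContours(m,cv2.RETR_EXTERNAL,cv2.CHAIN_APPROX_NONE)[0] if cv2.contourArea(k)>amin],key=cv2.contourArea,reverse=True)
def rect(k,c,z):
    """min-area rectangle of a contour cast to height z, metres: centre, sides, yaw of long side"""
    P=plane(k.reshape(-1,2),c,z)[:,:2].astype(np.float32)
    (x,y),(w,h),a=cv2.minAreaRect(P*1000)
    if h>w: w,h,a=h,w,a+90
    return np.round([x,y,w,h],1).tolist()+[round((a+90)%180-90,1)]
def go(X,Y,Z,yaw=None,o=None):
    """tool-frame shift (mm) and turn to put TCP at X,Y,Z pointing down; yaw= heading of tool y axis (deg, mod 180)"""
    o=o or readout.get_obs();R=Ro.from_quat(o['tool_rot'])
    sh=R.inv().apply(np.array([X,Y,Z])-o['eef_pos'])*1000
    cur=R.as_matrix()[:,1];cy=np.degrees(np.arctan2(cur[1],cur[0]))
    if yaw is None: yaw=cy
    d=(yaw-cy+90)%180-90;a=np.radians(cy+d)
    y=np.array([np.cos(a),np.sin(a),0]);z=np.array([0,0,-1.])
    T=Ro.from_matrix(np.c_[np.cross(y,z),y,z])
    print('pos',np.round(o['eef_pos'],4),'ycur',round(cy,1),'j6',np.round(o['joint_pos'][5],2),'shift',np.round(sh,1),'turn',np.round((R.inv()*T).as_rotvec(),3))
E
python3 - <<'E'
from h import *
c=get_calibration("top");
im=cv2.imread("pics/top0.png")
for n,p,z in [("board",(305,263),.012),("timer",(302,238),.07),("bundle",(303,262),.046),("stamp",(297,285),.06),("cell",(315,284),.016),("blue",(402,296),.004),("red",(445,270),.004),("rest",(400,249),.012),("mug",(414,210),.092),("pan",(163,281),.198)]:
    print(n,np.round(plane([p],c,z)[0],3))
m=mask(im,(0,0,190),(180,45,255));
for k in blobs(m,300):print('pan?',cv2.boundingRect(k),rect(k,c,.198))
print(rect(blobs(mask(im,(0,200,150),(5,255,255)))[0],c,.004))
print(rect([k for k in blobs(mask(im,(100,150,100),(125,255,255))) if 380<k[:,0,0].mean()<420 and k[:,0,1].mean()>270][0],c,.004))
go(0.30,.01,.30)
E
```

```text
board [0.547 0.001 0.012]
timer [0.606 0.007 0.07 ]
bundle [0.546 0.006 0.046]
stamp [0.484 0.022 0.06 ]
cell [ 0.49  -0.025  0.016]
blue [ 0.453 -0.258  0.004]
red [ 0.521 -0.378  0.004]
rest [ 0.58  -0.257  0.012]
mug [ 0.669 -0.286  0.092]
pan [0.487 0.333 0.198]
pan? (120, 238, 85, 87) [490.3, 334.0, 201.0, 198.7, 67.7]
pan? (0, 428, 113, 52) [64.6, 583.0, 283.5, 93.5, 68.4]
pan? (248, 419, 59, 61) [104.1, 69.5, 131.2, 129.1, 88.8]
pan? (516, 131, 54, 52) [768.8, -585.0, 136.5, 96.3, 52.7]
pan? (504, 296, 37, 52) [377.3, -503.3, 119.7, 49.3, 19.9]
pan? (529, 101, 53, 36) [867.4, -633.4, 125.7, 79.7, -68.1]
pan? (357, 415, 16, 65) [104.0, -127.0, 138.1, 31.7, -0.5]
pan? (474, 183, 28, 27) [676.4, -446.4, 65.7, 65.7, 85.9]
pan? (387, 233, 26, 32) [551.9, -226.4, 70.0, 43.5, -21.0]
[521.9, -375.9, 79.7, 59.7, 83.5]
[454.2, -255.9, 84.0, 83.9, -76.6]
pos [0.2018 0.4571 0.3032] ycur 66.2 j6 1.57 shift [-270.4 -369.3    3.8] turn [-0.002 -0.    -0.   ]
```

Run:
```python
from h import *
go(0.50,.0,.30,90)
```

```text
pos [0.2018 0.4571 0.3032] ycur 66.2 j6 1.57 shift [-457.4 -297.7    3.7] turn [-0.002 -0.    -0.416]
```

Request:
send_rows([
  [[-457,-298,4],[-0.002,0,-0.416],85],
  [[-457,-298,4],[-0.002,0,-0.416],85],
  [[-457,-298,4],[-0.002,0,-0.416],85],
  [[-457,-298,4],[-0.002,0,-0.416],85],
  [[-457,-298,4],[-0.002,0,-0.416],85],
  [[-457,-298,4],[-0.002,0,-0.416],85],
  [[-457,-298,4],[-0.002,0,-0.416],85],
  [[-457,-298,4],[-0.002,0,-0.416],85],
  [[-457,-298,4],[-0.002,0,-0.416],85],
  [[-457,-298,4],[-0.002,0,-0.416],85],
  [[-457,-298,4],[-0.002,0,-0.416],85],
  [[-457,-298,4],[-0.002,0,-0.416],85],
])

```text
clock: 1.15
eef_pos: [0.4684, 0.0466, 0.3]
tool_rot: [0.0, 1.0, 0.0, -0.0]
ft_force: [0.9, 0.7, -0.7]
grip_width: 0.085
```

Run:
```python
from h import *
go(0.50,.0,.30,90)
```

```text
pos [0.4684 0.0466 0.3   ] ycur 90.0 j6 0.1 shift [-31.6 -46.6  -0. ] turn [ 0.001 -0.    -0.   ]
```

Request:
send_rows([
  [[-32,-46,0],[0,0,0],85],
  [[-32,-46,0],[0,0,0],85],
  [[-32,-46,0],[0,0,0],85],
  [[-32,-46,0],[0,0,0],85],
])

```text
clock: 1.48
eef_pos: [0.5003, -0.0002, 0.2993]
tool_rot: [0.001, 1.0, 0.001, -0.001]
ft_force: [0.1, 0.3, -0.5]
grip_width: 0.0851
```

Run:
```python
from h import *
c,im=snap("wrist","w1")
print(np.round(-np.array(c['R']).T@c['t'],3), readout.get_obs()['eef_pos'])
```

```text
[0.422 0.001 0.369] [0.49984184 0.00067565 0.29946974]
```

View pics/w1.png

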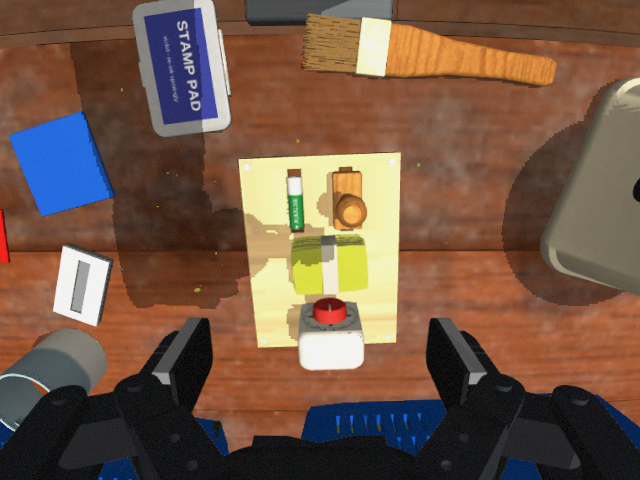

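The wrist picture shows the board with corners (240,158), (400,153), (397,342) and (258,347). On it are the cell (296,200), stamp knob (350,211), bundle (330,264) and timer (331,345). The rest (81,285) and blue mat (62,163) are also visible.

Run:
```python
from h import *
c,im=load("w1")
P=plane([(240,158),(400,153),(397,342),(258,347)],c,.012);print('corners',np.round(P,4).tolist(),np.round(P.mean(0),4))
def roi(m,x0,y0,x1,y1):
    z=np.zeros_like(m);z[y0:y1,x0:x1]=m[y0:y1,x0:x1];return z
m=mask(im,(15,30,120),(35,160,255))
for k in blobs(roi(m,225,140,410,360),3000):print('board',rect(k,c,.012))
m=mask(im,(5,130,60),(20,255,255))
for k in blobs(roi(m,325,160,375,240),50):print('stamp',cv2.boundingRect(k),rect(k,c,.085))
m=mask(im,(45,120,40),(85,255,255))
for k in blobs(roi(m,280,160,310,240),30):print('cell green',cv2.boundingRect(k),rect(k,c,.02))
m=mask(im,(25,150,60),(34,255,255))
for k in blobs(roi(m,280,220,380,300),100):print('bundle',cv2.boundingRect(k),rect(k,c,.046))
m=mask(im,(0,0,150),(180,30,255))
for k in blobs(roi(m,280,290,380,380),100):print('timer',cv2.boundingRect(k),rect(k,c,.078))
for k in blobs(roi(m,30,230,130,340),100):print('rest',cv2.boundingRect(k),rect(k,c,.012))
m=mask(im,(100,150,100),(125,255,255))
for k in blobs(roi(m,0,100,125,225),100):print('blue',cv2.boundingRect(k),rect(k,c,.004))
big=cv2.resize(im[140:380,220:420],None,fx=2.5,fy=2.5,interpolation=cv2.INTER_CUBIC);cv2.imwrite("pics/w1c.png",big)
```

```text
corners [[0.4497, -0.0716, 0.012], [0.4456, 0.0762, 0.012], [0.6449, 0.0854, 0.012], [0.6504, -0.0656, 0.012]] [0.5477 0.0061 0.012 ]
board [547.4, 5.0, 201.0, 151.5, 2.2]
stamp (333, 167, 34, 63) [474.7, 24.4, 47.5, 25.3, 0.4]
cell green (289, 196, 15, 33) [499.3, -20.3, 30.8, 12.8, 1.6]
bundle (292, 248, 31, 46) [548.7, -10.1, 44.7, 26.5, 2.7]
bundle (338, 246, 30, 45) [545.7, 31.5, 43.3, 26.3, 3.3]
timer (300, 333, 64, 36) [612.2, 11.7, 55.8, 36.3, 89.7]
rest (53, 246, 56, 80) [579.8, -252.0, 80.7, 50.3, -21.1]
blue (10, 112, 104, 104) [454.0, -252.1, 84.5, 84.2, -76.9]
```

View pics/w1c.png

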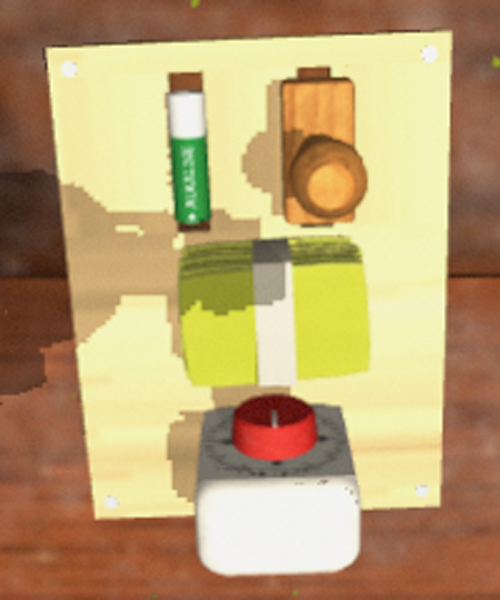

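Run:
```python
from h import *
c,im=load("w1")
for n,p,z in[("knob",(353.6,216),.085),("cell",(296,202.8),.022),("timer top",(331.6,350.8),.078),("bundle",(220+275/2.5,140+(262+388)/5),.046)]:
    print(n,np.round(plane([p],c,z)[0],4))
go(.489,.0268,.15,92)
```

```text
knob [0.4881 0.0277 0.085 ]
cell [ 0.4901 -0.02    0.022 ]
timer top [0.6122 0.012  0.078 ]
bundle [0.5476 0.0111 0.046 ]
pos [0.4998 0.0007 0.2995] ycur 90.0 j6 0.0 shift [ 10.6  25.9 149.5] turn [ 0.001 -0.002 -0.036]
```

Request:
send_rows([
  [[11,27,40],[0,0,-0.036],85],
  [[11,27,80],[0,0,-0.036],85],
  [[11,27,115],[0,0,-0.036],85],
  [[11,27,145],[0,0,-0.036],85],
  [[11,27,165],[0,0,-0.036],85],
  [[11,27,175],[0,0,-0.036],85],
  [[11,27,175],[0,0,-0.036],60],
  [[11,27,175],[0,0,-0.036],20],
  [[11,27,175],[0,0,-0.036],20],
  [[11,27,175],[0,0,-0.036],20],
  [[11,27,175],[0,0,-0.036],20],
  [[11,27,175],[0,0,-0.036],20],
])

```text
clock: 2.53
eef_pos: [0.4897, 0.0279, 0.1262]
tool_rot: [-0.018, 1.0, 0.001, 0.001]
ft_force: [-1.8, 0.7, 5.9]
grip_width: 0.021
```

Run:
```python
from h import *
o=readout.get_obs();print(o['grip_width'],o['ft_force'])
go(.522,-.377,.25,92)
```

```text
0.0210388647938273 [-1.84791141  0.72243991  5.89474026]
pos [0.4897 0.0279 0.1262] ycur 92.0 j6 0.02 shift [ -18.2 -405.6 -124.3] turn [0.001 0.001 0.   ]
```

Request:
send_rows([
  [[0,0,0],[0,0,0],5],
  [[0,0,0],[0,0,0],5],
  [[0,0,0],[0,0,0],5],
  [[0,0,-10],[0,0,0],5],
  [[0,0,-30],[0,0,0],5],
  [[0,0,-60],[0,0,0],5],
  [[0,0,-60],[0,0,0],5],
])

```text
clock: 3.12
eef_pos: [0.4924, 0.0279, 0.1916]
tool_rot: [-0.018, 1.0, 0.001, 0.005]
ft_force: [1.6, -1.3, -0.0]
grip_width: 0.0213
```

Run:
```python
from h import *
c,im=snap("wrist","w2")
go(.522,-.377,.25,92)
```

```text
pos [0.4917 0.0279 0.1897] ycur 92.0 j6 0.02 shift [ -16.5 -405.6  -60.8] turn [0.001 0.008 0.   ]
```

View pics/w2.png

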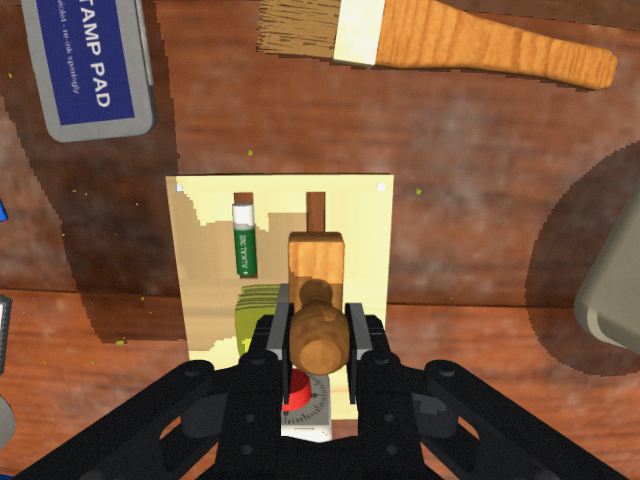

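The picture shows the stamp held by its knob between the pads at (320,340), its base square at (316,265). The cell and timer stand untouched.

Request:
send_rows([
  [[-2,-40,-30],[0,0.005,0],5],
  [[-3,-80,-60],[0,0.005,0],5],
  [[-5,-120,-60],[0,0.005,0],5],
  [[-7,-160,-60],[0,0.005,0],5],
  [[-8,-200,-60],[0,0.005,0],5],
  [[-10,-240,-60],[0,0.005,0],5],
  [[-12,-280,-60],[0,0.005,0],5],
  [[-13,-320,-60],[0,0.005,0],5],
  [[-15,-360,-60],[0,0.005,0],5],
  [[-16,-402,-60],[0,0.005,0],5],
  [[-16,-402,-60],[0,0.005,0],5],
  [[-16,-402,-60],[0,0.005,0],5],
])

```text
clock: 4.17
eef_pos: [0.5203, -0.3762, 0.2473]
tool_rot: [-0.015, 1.0, 0.001, 0.001]
ft_force: [1.2, 0.7, -1.1]
grip_width: 0.021
```

Run:
```python
from h import *
go(.522,-.374,.119,92)
c,im=snap("wrist","w3")
m=mask(im,(0,200,120),(5,255,255))
for k in blobs(m,300)[:2]:print(rect(k,c,.004),cv2.boundingRect(k))
```

```text
pos [ 0.5203 -0.3762  0.2473] ycur 91.8 j6 -0.66 shift [ -1.6   1.8 128.3] turn [ 0.003  0.001 -0.004]
[521.5, -372.8, 80.1, 59.3, 82.8] (271, 182, 96, 80)
```

Request:
send_rows([
  [[-1,2,40],[0,0,0],5],
  [[-1,2,75],[0,0,0],5],
  [[-1,2,100],[0,0,0],5],
  [[-1,2,115],[0,0,0],5],
  [[-1,2,124],[0,0,0],5],
  [[-1,2,128],[0,0,0],5],
  [[-1,2,129],[0,0,0],5],
  [[-1,2,129],[0,0,0],5],
])

```text
clock: 4.88
eef_pos: [0.5225, -0.3714, 0.12]
tool_rot: [-0.017, 1.0, 0.001, 0.002]
ft_force: [-0.1, -0.3, -0.7]
grip_width: 0.021
```

Run:
```python
from h import *
go(.522,-.374,.118,92);print(readout.get_obs()['ft_force'])
```

```text
pos [ 0.5225 -0.3714  0.12  ] ycur 91.9 j6 -0.65 shift [ 0.6 -2.6  2. ] turn [ 0.002  0.003 -0.001]
[-0.1221814  -0.2680536  -0.71851068]
```

Request:
send_rows([
  [[0,0,1],[0,0,0],5],
  [[0,0,2.5],[0,0,0],5],
  [[0,0,2.5],[0,0,0],5],
  [[0,0,2.5],[0,0,0],5],
])

```text
clock: 5.22
eef_pos: [0.523, -0.3718, 0.1184]
tool_rot: [-0.017, 1.0, 0.001, 0.002]
ft_force: [0.8, 0.2, 1.1]
grip_width: 0.0211
```

Request:
send_rows([
  [[0,0,0],[0,0,0],30],
  [[0,0,0],[0,0,0],50],
  [[0,0,0],[0,0,0],85],
  [[0,0,0],[0,0,0],85],
  [[0,0,0],[0,0,0],85],
  [[0,0,-20],[0,0,0],85],
  [[0,0,-60],[0,0,0],85],
  [[0,0,-100],[0,0,0],85],
  [[0,0,-140],[0,0,0],85],
  [[0,0,-140],[0,0,0],85],
])

```text
clock: 6.05
eef_pos: [0.5252, -0.374, 0.2687]
tool_rot: [-0.017, 1.0, -0.004, 0.009]
ft_force: [1.0, -1.5, 1.0]
grip_width: 0.0853
```

Run:
```python
from h import *
c,im=snap("wrist","w4")
go(.490,-.0205,.25,92.2)
```

```text
pos [ 0.5245 -0.3735  0.2648] ycur 91.9 j6 -0.65 shift [ 22.8 354.1  12.3] turn [-0.006  0.014 -0.005]
```

View pics/w4.png

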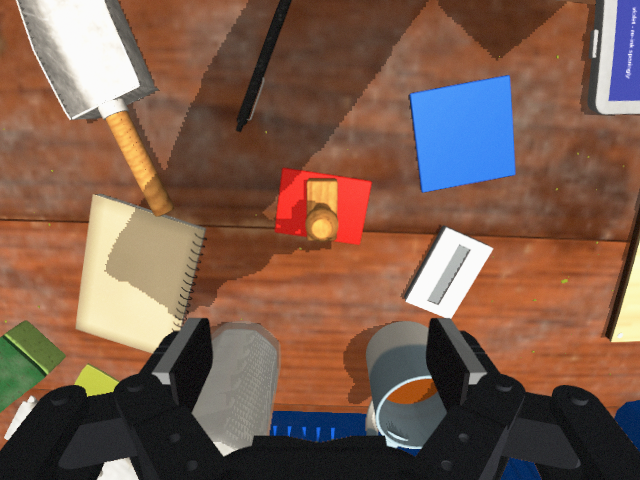

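The stamp stands upright on the red mat, with its knob at (321,228). The rest (449,272), blue mat (463,133) and mug (405,390) are in view.

Run:
```python
from h import *
from workcell import bot
c,im=load("w4")
m=mask(im,(0,0,185),(180,35,255));m[:, :395]=0;m[:220]=0;m[320:]=0;m[:,500:]=0
for k in blobs(m,300):print('rest',rect(k,c,.012))
m=mask(im,(100,150,100),(125,255,255));m[200:]=0;m[:,530:]=0
for k in blobs(m,300):print('blue',rect(k,c,.004))
print(bot.tips_ahead)
```

```text
rest [580.5, -252.6, 80.6, 50.3, -21.1]
blue [454.4, -253.7, 84.6, 84.3, -76.8]
0.0726
```

Request:
send_rows([
  [[3,40,0],[-0.006,0.014,-0.005],45],
  [[5,80,0],[-0.006,0.014,-0.005],45],
  [[8,120,0],[-0.006,0.014,-0.005],45],
  [[10,160,0],[-0.006,0.014,-0.005],45],
  [[13,200,0],[-0.006,0.014,-0.005],45],
  [[16,240,0],[-0.006,0.014,-0.005],45],
  [[18,280,0],[-0.006,0.014,-0.005],45],
  [[21,320,5],[-0.006,0.014,-0.005],45],
  [[23,354,12],[-0.006,0.014,-0.005],45],
  [[23,354,12],[-0.006,0.014,-0.005],45],
  [[23,354,12],[-0.006,0.014,-0.005],45],
])

```text
clock: 7.02
eef_pos: [0.4886, -0.0188, 0.249]
tool_rot: [-0.021, 1.0, -0.0, -0.001]
ft_force: [0.4, 0.0, 0.5]
grip_width: 0.045
```

Run:
```python
from h import *
go(.490,-.0205,.0875,92.2)
c,im=snap("wrist","w5")
m=mask(im,(45,120,40),(85,255,255))
for k in blobs(m,100)[:3]:print('green',cv2.boundingRect(k),rect(k,c,.02))
```

```text
pos [ 0.4886 -0.0188  0.249 ] ycur 92.5 j6 -0.08 shift [ -1.7  -1.8 161.4] turn [-0.    -0.003  0.004]
green (307, 221, 16, 37) [499.4, -21.0, 30.8, 12.5, 2.4]
```

View pics/w5.png

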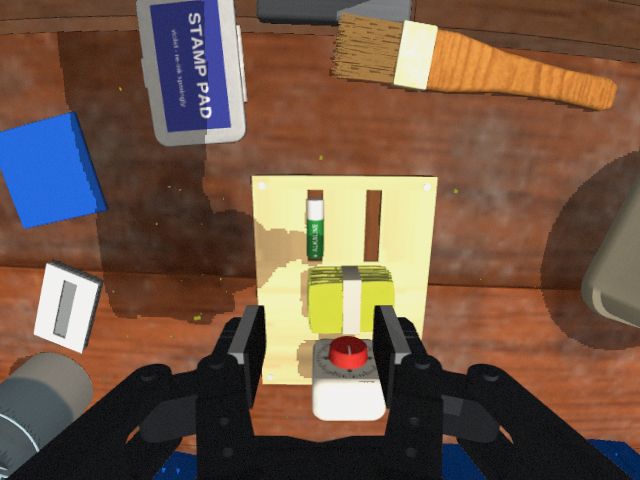

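The cell is at (315,229) and the gripper straddles above the board. The measurement agrees with the first, so I descend.

Request:
send_rows([
  [[-1.5,-2,40],[0,0,0.004],45],
  [[-1.5,-2,80],[0,0,0.004],45],
  [[-1.5,-2,115],[0,0,0.004],45],
  [[-1.5,-2,140],[0,0,0.004],45],
  [[-1.5,-2,153],[0,0,0.004],45],
  [[-1.5,-2,159],[0,0,0.004],45],
  [[-1.5,-2,161],[0,0,0.004],45],
  [[-1.5,-2,161],[0,0,0.004],45],
])

```text
clock: 7.73
eef_pos: [0.491, -0.023, 0.0884]
tool_rot: [-0.017, 1.0, -0.0, -0.001]
ft_force: [-0.0, 0.5, -0.2]
grip_width: 0.0453
```

Request:
send_rows([
  [[0,0,0],[0,0,0],30],
  [[0,0,0],[0,0,0],20],
  [[0,0,0],[0,0,0],5],
  [[0,0,0],[0,0,0],5],
  [[0,0,0],[0,0,0],5],
  [[0,0,0],[0,0,0],5],
])

```text
clock: 8.23
eef_pos: [0.492, -0.0229, 0.0901]
tool_rot: [-0.018, 1.0, -0.0, 0.001]
ft_force: [-1.3, 0.6, 4.7]
grip_width: 0.0107
```

Request:
send_rows([
  [[0,0,0],[0,0,0],30],
  [[1,0,2],[0,0,0],30],
  [[1,0,4],[0,0,0],30],
  [[1,0,4],[0,0,0],30],
  [[1,0,4],[0,0,0],20],
  [[1,0,4],[0,0,0],5],
  [[1,0,4],[0,0,0],5],
  [[1,0,4],[0,0,0],5],
  [[1,0,4],[0,0,0],5],
  [[1,0,4],[0,0,0],5],
])

```text
clock: 9.07
eef_pos: [0.4908, -0.0229, 0.0861]
tool_rot: [-0.018, 1.0, -0.0, 0.001]
ft_force: [-0.8, 0.3, 1.4]
grip_width: 0.0118
```

Request:
send_rows([
  [[0,0,-10],[0,0,0],5],
  [[0,0,-35],[0,0,0],5],
  [[0,0,-75],[0,0,0],5],
  [[0,0,-110],[0,0,0],5],
  [[0,0,-110],[0,0,0],5],
])

```text
clock: 9.48
eef_pos: [0.4949, -0.0231, 0.2039]
tool_rot: [-0.018, 1.0, -0.001, 0.008]
ft_force: [1.7, 0.7, -0.2]
grip_width: 0.012
```

Run:
```python
from h import *
go(.5803,-.2525,.20,68.9)
```

```text
pos [ 0.4949 -0.0231  0.2039] ycur 92.0 j6 -0.08 shift [ -77.2 -232.3    5.5] turn [0.001 0.016 0.403]
```

Request:
send_rows([
  [[-8,-25,0],[0,0.016,0.1],5],
  [[-20,-60,0],[0,0.016,0.2],5],
  [[-33,-98,0],[0,0.016,0.3],5],
  [[-46,-136,3],[0,0.016,0.4],5],
  [[-58,-174,5],[0,0.016,0.403],5],
  [[-70,-210,5],[0,0.016,0.403],5],
  [[-77,-232,5],[0,0.016,0.403],5],
  [[-77,-232,5],[0,0.016,0.403],5],
  [[-77,-232,5],[0,0.016,0.403],5],
])

```text
clock: 10.23
eef_pos: [0.58, -0.2537, 0.2002]
tool_rot: [0.184, 0.983, 0.001, -0.0]
ft_force: [-0.5, 0.8, -0.1]
grip_width: 0.0122
```

Run:
```python
from h import *
go(.5803,-.2525,.0875,68.9)
c,im=snap("wrist","w6")
```

```text
pos [ 0.58   -0.2537  0.2002] ycur 68.8 j6 -0.04 shift [1.000e-01 1.000e+00 1.127e+02] turn [ 0.001 -0.001 -0.002]
```

View pics/w6.png

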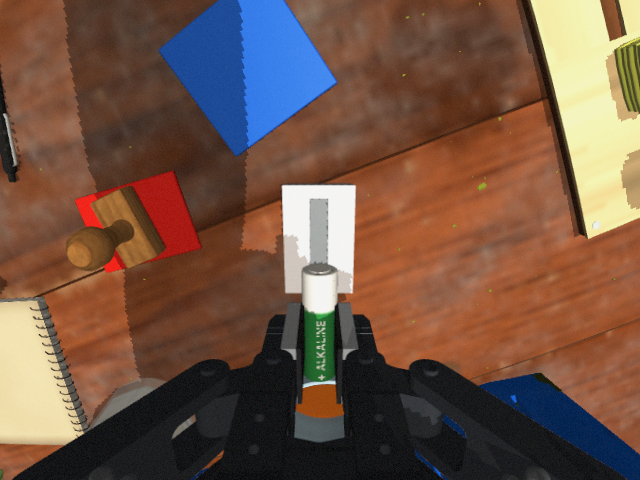

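The cell is held level at (320,325), exactly in line with the groove at column 319. The mug is directly behind it.

Request:
send_rows([
  [[0,1,35],[0,0,0],5],
  [[0,1,65],[0,0,0],5],
  [[0,1,90],[0,0,0],5],
  [[0,1,104],[0,0,0],5],
  [[0,1,110],[0,0,0],5],
  [[0,1,113.5],[0,0,0],5],
  [[0,1,113.5],[0,0,0],5],
  [[0,1,113.5],[0,0,0],5],
])

```text
clock: 10.95
eef_pos: [0.5799, -0.2501, 0.0883]
tool_rot: [0.183, 0.983, 0.001, -0.0]
ft_force: [-1.7, -0.3, 1.7]
grip_width: 0.0122
```

Run:
```python
from h import *
c,im=snap("wrist","w7")
go(.5803,-.2525,.0861,68.9); print(readout.get_obs()['ft_force'])
cv2.imwrite("pics/w7c.png",cv2.resize(im[150:450,170:470],None,fx=2,fy=2))
```

```text
pos [ 0.5801 -0.2503  0.0883] ycur 69.0 j6 -0.04 shift [-1.  -2.   2.2] turn [ 0.001 -0.     0.001]
[-2.36855308 -0.59505253  3.3277198 ]
```

View pics/w7c.png

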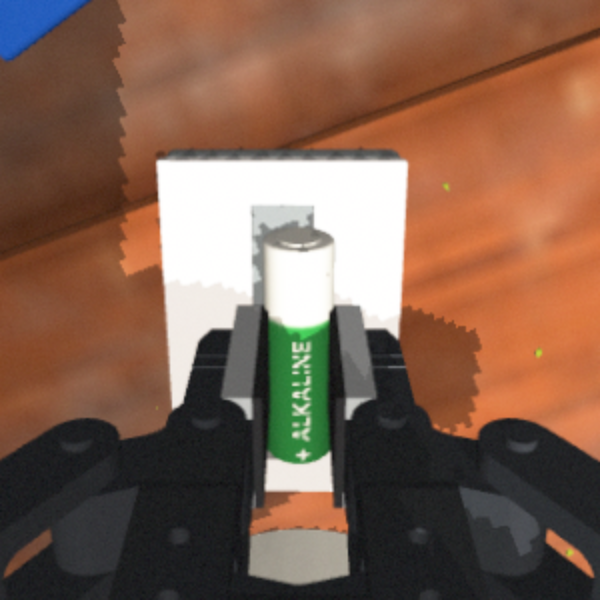

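The cell sits about 3 mm to the right of the groove (cell at 300, groove at 283 in the crop), so I shift by -3 mm.

Request:
send_rows([
  [[0,0,-3],[0,0,0],5],
  [[0,-2,-3],[0,0,0],5],
  [[0,-3,-3],[0,0,0],5],
  [[0,-3,-1],[0,0,0],5],
  [[0,-3,1],[0,0,0],5],
  [[0,-3,2],[0,0,0],5],
  [[0,-3,2],[0,0,0],5],
])

```text
clock: 11.58
eef_pos: [0.5789, -0.2531, 0.0862]
tool_rot: [0.183, 0.983, 0.001, -0.0]
ft_force: [-1.0, 0.6, 1.7]
grip_width: 0.0121
```

Run:
```python
from h import *
go(.5803,-.2525,.0861,68.9); print(readout.get_obs()['ft_force'])
```

```text
pos [ 0.5789 -0.2531  0.0862] ycur 68.9 j6 -0.05 shift [-1.1  1.1  0.1] turn [ 0.001 -0.001  0.001]
[-0.98207964  0.5515819   1.66005302]
```

Request:
send_rows([
  [[0,0,0],[0,0,0],17],
  [[0,0,0],[0,0,0],25],
  [[0,0,0],[0,0,0],40],
  [[0,0,0],[0,0,0],45],
  [[0,0,-20],[0,0,0],45],
  [[0,0,-60],[0,0,0],45],
  [[0,0,-100],[0,0,0],85],
  [[0,0,-140],[0,0,0],85],
  [[0,0,-160],[0,0,0],85],
  [[0,0,-160],[0,0,0],85],
])

```text
clock: 12.42
eef_pos: [0.5816, -0.2545, 0.2535]
tool_rot: [0.183, 0.983, -0.001, 0.006]
ft_force: [0.4, -1.3, -0.0]
grip_width: 0.0854
```

Run:
```python
from h import *
c,im=snap("wrist","w8")
m=mask(im,(45,120,40),(85,255,255))
for k in blobs(m,100)[:3]:print('green',cv2.boundingRect(k),rect(k,c,.022))
go(.6122,.012,.25,92.2)
```

```text
green (312, 209, 16, 37) [586.0, -254.1, 30.6, 12.5, -21.1]
pos [ 0.5805 -0.254   0.2502] ycur 68.9 j6 -0.05 shift [ 6.600e+01  2.596e+02 -1.000e-01] turn [-0.001  0.007 -0.406]
```

View pics/w8.png

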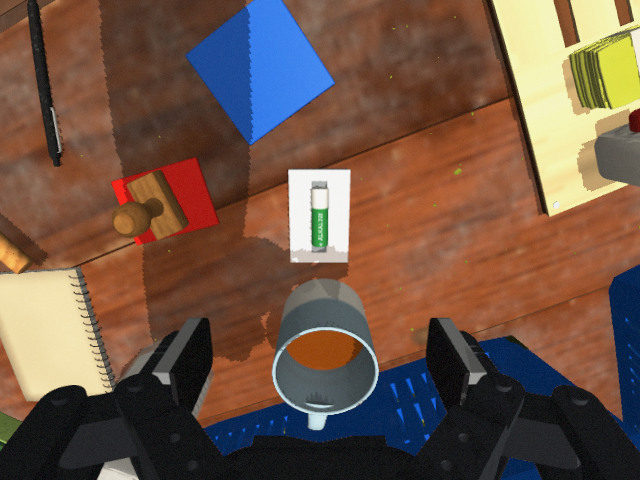

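The cell lies in the rest's groove (320,216) and the stamp is still on the red mat. The mug (325,360) is undisturbed. The timer comes next.

Request:
send_rows([
  [[10,40,0],[0,0.007,-0.1],85],
  [[20,80,0],[0,0.007,-0.2],85],
  [[30,120,0],[0,0.007,-0.3],85],
  [[40,160,0],[0,0.007,-0.406],85],
  [[50,200,0],[0,0.007,-0.406],85],
  [[60,235,0],[0,0.007,-0.406],85],
  [[66,260,0],[0,0.007,-0.406],85],
  [[66,260,0],[0,0.007,-0.406],85],
  [[66,260,0],[0,0.007,-0.406],85],
])

```text
clock: 13.22
eef_pos: [0.6116, 0.0141, 0.248]
tool_rot: [-0.021, 1.0, -0.0, -0.002]
ft_force: [-0.1, 0.4, -0.0]
grip_width: 0.0852
```

Run:
```python
from h import *
c,im=snap("wrist","w9")
go(.6122,.012,.118,92.2)
m=mask(im,(0,0,150),(180,30,255))
m[:240]=0;m[:,:210]=0;m[:,430:]=0
for k in blobs(m,300):print(cv2.boundingRect(k),rect(k,c,.078))
o=plane([(240,190)],get_calibration("top"),.15);print(o)
```

```text
pos [0.6117 0.0128 0.2482] ycur 92.3 j6 -0.02 shift [ -0.9  -0.6 130.2] turn [-0.001 -0.003  0.001]
(273, 240, 84, 13) [609.4, 12.0, 55.0, 8.3, -87.6]
[[0.71688426 0.1585929  0.15      ]]
```

View pics/w9.png

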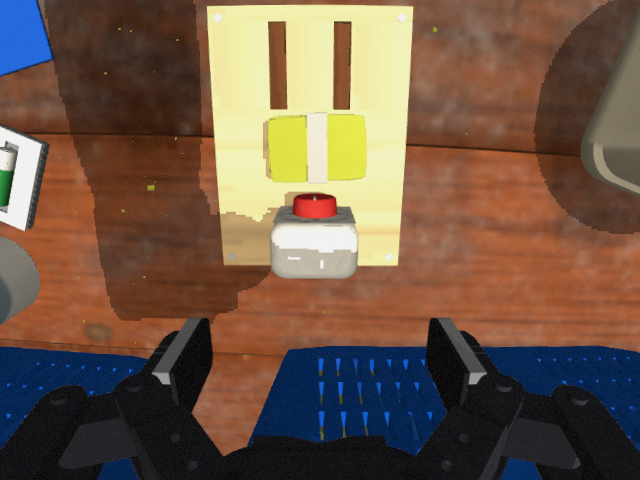

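Run:
```python
from h import *
c,im=load("w9")
print(plane([(315,250),(271,250),(358,250),(315,222),(315,278)],c,.078).round(4).tolist())
print('grooves',plane([(278,65),(342,65),(317,148)],c,.012).round(4).tolist())
```

```text
[[0.6121, 0.0123, 0.078], [0.6133, -0.017, 0.078], [0.6109, 0.0409, 0.078], [0.593, 0.0116, 0.078], [0.6322, 0.0131, 0.078]]
grooves [[0.49, -0.0206, 0.012], [0.4881, 0.027, 0.012], [0.5496, 0.0109, 0.012]]
```

The timer's top is centred at (315,250), world (0.612, 0.012), and the jaws are centred over it. The grooves match my earlier values.

Request:
send_rows([
  [[0,0,40],[0,0,0],85],
  [[0,0,75],[0,0,0],85],
  [[0,0,105],[0,0,0],85],
  [[0,0,122],[0,0,0],85],
  [[0,0,130],[0,0,0],85],
  [[0,0,130],[0,0,0],85],
  [[0,0,130],[0,0,0],70],
  [[0,0,130],[0,0,0],60],
  [[0,0,130],[0,0,0],45],
  [[0,0,130],[0,0,0],45],
  [[0,0,130],[0,0,0],45],
  [[0,0,130],[0,0,0],45],
])

```text
clock: 14.27
eef_pos: [0.6128, 0.0125, 0.1205]
tool_rot: [-0.02, 1.0, -0.001, 0.001]
ft_force: [0.1, -0.8, 7.0]
grip_width: 0.0593
```

Run:
```python
from h import *
print(readout.get_obs()['ft_force'],readout.get_obs()['grip_width'])
go(.454,-.253,.25,102)
```

```text
[ 0.06495652 -0.82109143  7.03757042] 0.05930929894224561
pos [0.6128 0.0125 0.1205] ycur 92.3 j6 -0.02 shift [ 169.  -259.2 -129.4] turn [-0.002  0.002 -0.17 ]
```

Request:
send_rows([
  [[0,0,0],[0,0,0],45],
  [[0,0,-10],[0,0,0],45],
  [[0,0,-35],[0,0,0],45],
  [[0,0,-75],[0,0,0],45],
  [[0,0,-110],[0,0,0],45],
  [[0,0,-110],[0,0,0],45],
])

```text
clock: 14.77
eef_pos: [0.6159, 0.0129, 0.2395]
tool_rot: [-0.02, 1.0, -0.001, 0.008]
ft_force: [1.8, -0.2, -0.3]
grip_width: 0.0589
```

Run:
```python
from h import *
go(.461,-.2535,.22,92.2)
```

```text
pos [0.6159 0.0129 0.2395] ycur 92.3 j6 -0.02 shift [ 165.7 -260.    17.3] turn [-0.002  0.016  0.002]
```

Request:
send_rows([
  [[20,-32,0],[0,0.016,0],45],
  [[41,-64,0],[0,0.016,0],45],
  [[62,-97,0],[0,0.016,0],45],
  [[83,-130,0],[0,0.016,0],45],
  [[104,-162,0],[0,0.016,0],45],
  [[125,-195,0],[0,0.016,0],45],
  [[146,-228,5],[0,0.016,0],45],
  [[160,-250,12],[0,0.016,0],45],
  [[166,-260,17],[0,0.016,0],45],
  [[166,-260,17],[0,0.016,0],45],
  [[166,-260,17],[0,0.016,0],45],
])

```text
clock: 15.68
eef_pos: [0.4604, -0.2534, 0.2201]
tool_rot: [-0.019, 1.0, -0.0, -0.0]
ft_force: [0.3, 0.1, -0.8]
grip_width: 0.0589
```

Run:
```python
from h import *
go(.461,-.2535,.114,92.2)
```

```text
pos [ 0.4604 -0.2534  0.2201] ycur 92.2 j6 -0.54 shift [-7.000e-01 -1.000e-01  1.061e+02] turn [-0.    -0.001  0.   ]
```

Request:
send_rows([
  [[-1,0,35],[0,0,0],45],
  [[-1,0,65],[0,0,0],45],
  [[-1,0,85],[0,0,0],45],
  [[-1,0,98],[0,0,0],45],
  [[-1,0,104],[0,0,0],45],
  [[-1,0,107],[0,0,0],45],
  [[-1,0,109],[0,0,0],45],
  [[-1,0,109],[0,0,0],45],
])

```text
clock: 16.35
eef_pos: [0.4623, -0.2525, 0.1126]
tool_rot: [-0.02, 1.0, -0.0, 0.0]
ft_force: [-0.3, -0.2, -0.7]
grip_width: 0.0591
```

Request:
send_rows([
  [[0,0,1.5],[0,0,0],45],
  [[0,0,1.5],[0,0,0],45],
  [[0,0,1.5],[0,0,0],45],
])

```text
clock: 16.6
eef_pos: [0.4638, -0.2524, 0.1125]
tool_rot: [-0.021, 1.0, -0.0, 0.002]
ft_force: [0.9, 2.7, 4.0]
grip_width: 0.0591
```

Request:
send_rows([
  [[0,0,0],[0,0,0],65],
  [[0,0,0],[0,0,0],75],
  [[0,0,0],[0,0,0],85],
  [[0,0,0],[0,0,0],85],
  [[0,0,0],[0,0,0],85],
  [[0,0,-20],[0,0,0],85],
  [[0,0,-60],[0,0,0],85],
  [[0,0,-100],[0,0,0],85],
  [[0,0,-140],[0,0,0],85],
  [[0,0,-150],[0,0,0],85],
  [[0,0,-150],[0,0,0],85],
])

```text
clock: 17.52
eef_pos: [0.465, -0.2534, 0.2669]
tool_rot: [-0.021, 1.0, -0.003, 0.006]
ft_force: [0.0, 0.0, -1.2]
grip_width: 0.0852
```

Run:
```python
from h import *
c,im=snap("wrist","w10")
go(.5485,.0108,.25,2.2)
```

```text
pos [ 0.464  -0.2528  0.2641] ycur 92.4 j6 -0.54 shift [-95.3 259.9  14. ] turn [-0.008  0.003 -1.568]
```

View pics/w10.png

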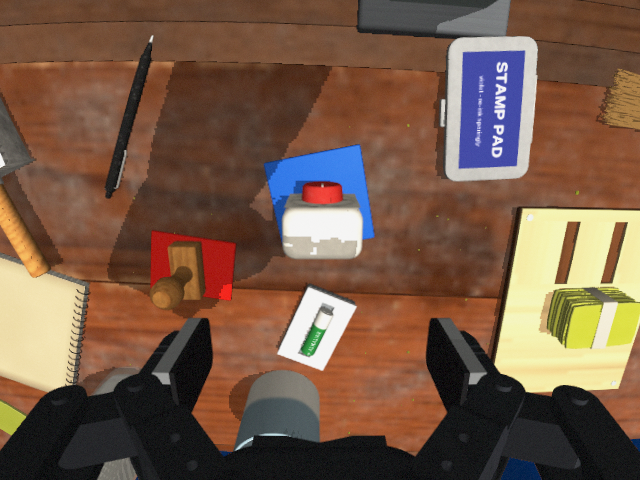

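The timer is upright on the blue mat (322,225), the stamp on the red mat (185,270) and the cell in the rest (316,330). The bundle is untouched on the board, so I turn for it now.

Request:
send_rows([
  [[-8,22,0],[0,0,-0.12],85],
  [[-16,43,0],[0,0,-0.24],85],
  [[-24,65,0],[0,0,-0.36],85],
  [[-32,87,0],[0,0,-0.48],85],
  [[-40,108,0],[0,0,-0.6],85],
  [[-48,130,0],[0,0,-0.72],85],
  [[-56,152,5],[0,0,-0.84],85],
  [[-64,173,10],[0,0,-0.96],85],
  [[-72,195,14],[0,0,-1.08],85],
  [[-80,217,14],[0,0,-1.2],85],
  [[-88,240,14],[0,0,-1.32],85],
  [[-95,260,14],[0,0,-1.44],85],
])

```text
clock: 18.57
eef_pos: [0.5472, 0.0122, 0.2469]
tool_rot: [-0.677, 0.736, -0.002, -0.0]
ft_force: [0.0, 0.5, -0.2]
grip_width: 0.0851
```

Run:
```python
from h import *
go(.5485,.0108,.20,2.2)
```

```text
pos [0.5472 0.0122 0.2469] ycur 175.2 j6 -1.46 shift [ 1.2 -1.3 46.9] turn [-0.002 -0.003 -0.121]
```

Request:
send_rows([
  [[1,-1,20],[0,0,-0.12],85],
  [[1,-1,47],[0,0,-0.12],85],
  [[1,-1,47],[0,0,-0.12],85],
  [[1,-1,47],[0,0,-0.12],85],
])

```text
clock: 18.9
eef_pos: [0.5458, 0.011, 0.1966]
tool_rot: [0.72, -0.694, -0.001, 0.003]
ft_force: [-0.5, -0.1, 0.9]
grip_width: 0.0846
```

Run:
```python
from h import *
c,im=snap("wrist","w11")
m=mask(im,(25,150,60),(34,255,255))
for k in blobs(m,200)[:5]:print(cv2.boundingRect(k),rect(k,c,.046))
go(.548,.0108,.092,2.2)
```

```text
(277, 201, 73, 46) [550.0, -11.0, 43.6, 27.7, 2.0]
(281, 269, 70, 39) [547.1, 30.8, 43.6, 26.0, 3.9]
pos [0.5471 0.0109 0.1985] ycur -177.9 j6 -1.59 shift [ -0.2  -1.1 106.5] turn [ 0.002 -0.003 -0.002]
```

View pics/w11.png

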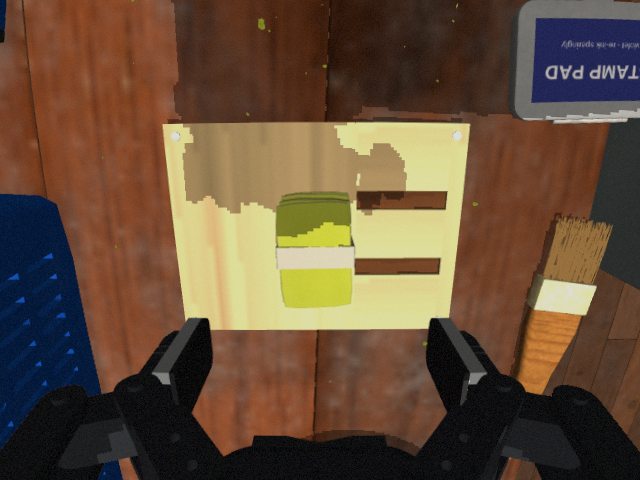

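The bundle is centred at (315,252), square to the jaws.

Request:
send_rows([
  [[0,-1,35],[0,0,0],85],
  [[0,-1,65],[0,0,0],85],
  [[0,-1,88],[0,0,0],85],
  [[0,-1,100],[0,0,0],85],
  [[0,-1,106],[0,0,0],85],
  [[0,-1,106],[0,0,0],85],
  [[0,-1,106],[0,0,0],65],
  [[0,-1,106],[0,0,0],50],
  [[0,-1,106],[0,0,0],35],
  [[0,-1,106],[0,0,0],35],
  [[0,-1,106],[0,0,0],35],
  [[0,-1,106],[0,0,0],35],
])

```text
clock: 19.95
eef_pos: [0.5492, 0.0106, 0.0943]
tool_rot: [0.72, -0.694, 0.002, 0.0]
ft_force: [-0.4, -0.5, 6.5]
grip_width: 0.0442
```

Request:
send_rows([
  [[0,0,-10],[0,0,0],35],
  [[0,0,-40],[0,0,0],35],
  [[0,0,-80],[0,0,0],35],
  [[0,0,-120],[0,0,0],35],
  [[0,0,-160],[0,0,0],35],
  [[0,0,-200],[0,0,0],35],
  [[0,0,-240],[0,0,0],35],
  [[0,0,-240],[0,0,0],35],
  [[0,0,-240],[0,0,0],35],
])

```text
clock: 20.7
eef_pos: [0.5497, 0.0114, 0.3381]
tool_rot: [0.72, -0.694, 0.004, -0.002]
ft_force: [-0.8, 0.9, -1.3]
grip_width: 0.0439
```

Run:
```python
from h import *
c,im=snap("wrist","w12")
o=readout.get_obs();print(o['grip_width'],o['ft_force'])
go(.489,.333,.33)
```

```text
0.04418135997193961 [-0.82396919  0.31471664 -1.49604232]
pos [0.5487 0.0114 0.3354] ycur -177.9 j6 -1.59 shift [-323.6   48.     4.2] turn [-0.004 -0.003 -0.   ]
```

Request:
send_rows([
  [[-25,4,0],[0,0,0],35],
  [[-60,9,0],[0,0,0],35],
  [[-95,14,0],[0,0,0],35],
  [[-130,19,0],[0,0,0],35],
  [[-165,25,0],[0,0,0],35],
  [[-200,30,0],[0,0,0],35],
  [[-235,35,0],[0,0,0],35],
  [[-270,40,0],[0,0,0],35],
  [[-300,45,2],[0,0,0],35],
  [[-323,48,4],[0,0,0],35],
  [[-323,48,4],[0,0,0],35],
  [[-323,48,4],[0,0,0],35],
])

```text
clock: 21.75
eef_pos: [0.4876, 0.3331, 0.3271]
tool_rot: [0.721, -0.693, 0.002, 0.003]
ft_force: [0.4, -0.9, -1.0]
grip_width: 0.0443
```

Run:
```python
from h import *
go(.489,.333,.2815)
c,im=snap("wrist","w13")
cs,ims=snap("scene","s13")
cv2.imwrite("pics/b13.png",np.hstack([im[:, 80:560][::1],ims[100:420,80:400][:, :].copy() if 0 else cv2.resize(ims[80:300,100:320],(320,480))])[:480,:800])
```

```text
pos [0.4876 0.3331 0.3271] ycur -177.8 j6 -1.01 shift [-0.1 -1.5 45.6] turn [ 0.001 -0.007  0.   ]
```

View pics/b13.png

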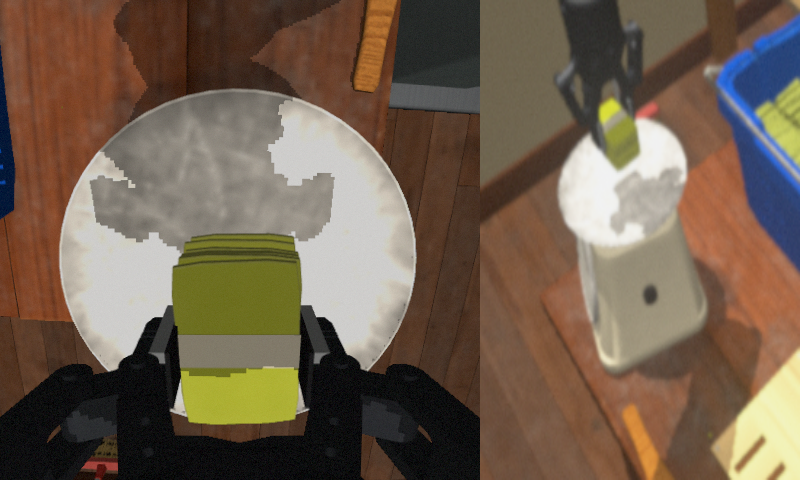

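The bundle is held level at about (240,330) over the pan in the wrist half, and the scene half confirms it is above the pan.

Request:
send_rows([
  [[0,-1.5,20],[0,-0.007,0],35],
  [[0,-1.5,34],[0,-0.007,0],35],
  [[0,-1.5,42],[0,-0.007,0],35],
  [[0,-1.5,45],[0,-0.007,0],35],
  [[0,-1.5,46.5],[0,-0.007,0],35],
  [[0,-1.5,46.5],[0,-0.007,0],35],
])

```text
clock: 22.35
eef_pos: [0.4903, 0.3309, 0.2823]
tool_rot: [0.72, -0.694, -0.0, -0.001]
ft_force: [-0.2, 0.4, -1.4]
grip_width: 0.0447
```

Request:
send_rows([
  [[0,0,1],[0,0,0],35],
  [[0,0,2.5],[0,0,0],35],
  [[0,0,2.5],[0,0,0],35],
  [[0,0,2.5],[0,0,0],35],
])

```text
clock: 22.68
eef_pos: [0.4908, 0.3311, 0.2807]
tool_rot: [0.719, -0.695, 0.0, -0.002]
ft_force: [0.7, -0.3, 0.4]
grip_width: 0.0443
```

Request:
send_rows([
  [[0,0,0],[0,0,0],55],
  [[0,0,0],[0,0,0],70],
  [[0,0,0],[0,0,0],85],
  [[0,0,0],[0,0,0],85],
  [[0,0,0],[0,0,0],85],
  [[0,0,-20],[0,0,0],85],
  [[0,0,-60],[0,0,0],85],
  [[0,0,-90],[0,0,0],85],
  [[0,0,-90],[0,0,0],85],
  [[0,0,-90],[0,0,0],85],
])

```text
clock: 23.52
eef_pos: [0.4913, 0.3314, 0.3733]
tool_rot: [0.719, -0.694, 0.001, -0.005]
ft_force: [-0.3, -0.2, -0.8]
grip_width: 0.085
```

Run:
```python
from h import *
c,im=snap("wrist","w14")
m=mask(im,(25,120,60),(34,255,255))
for k in blobs(m,200)[:5]:print(cv2.boundingRect(k),rect(k,c,.232))
ct,it=snap("top","t14")
m=mask(it,(0,0,140),(180,45,255));m[:,230:]=0;m[:220]=0;m[340:]=0
for k in blobs(m,300):print('pan',rect(k,ct,.198))
go(.4635,-.2525,.33,92.3)
```

```text
(282, 193, 76, 52) [493.7, 305.2, 43.4, 29.9, 2.1]
(285, 268, 73, 42) [491.3, 348.7, 43.9, 27.2, 2.2]
pan [470.0, 490.0, 407.2, 159.5, 36.4]
pan [484.7, 297.2, 218.1, 126.5, 5.2]
pos [0.4904 0.3308 0.3699] ycur -178.0 j6 -1.01 shift [582.   47.5  38.8] turn [-0.     0.003  1.566]
```

View pics/w14.png

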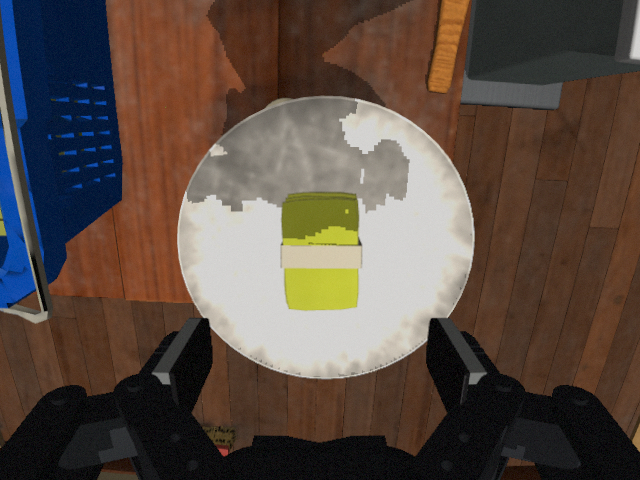

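The bundle lies flat at (320,250) in the middle of the pan. I measure its centre at about (0.4925, 0.328), 6 mm from the pan centre. Next the timer goes back.

Request:
send_rows([
  [[40,3,0],[0,0,0.12],85],
  [[80,6,0],[0,0,0.24],85],
  [[120,10,0],[0,0,0.36],85],
  [[160,13,0],[0,0,0.48],85],
  [[200,16,0],[0,0,0.6],85],
  [[240,19,0],[0,0,0.72],85],
  [[280,22,5],[0,0,0.84],85],
  [[320,26,15],[0,0,0.96],85],
  [[360,29,25],[0,0,1.08],85],
  [[400,32,35],[0,0,1.2],85],
  [[440,36,39],[0,0,1.32],85],
  [[480,39,39],[0,0,1.44],85],
])

```text
clock: 24.62
eef_pos: [0.4664, -0.1516, 0.3269]
tool_rot: [-0.08, 0.997, 0.002, -0.002]
ft_force: [0.7, 0.1, -0.2]
grip_width: 0.0846
```

Run:
```python
from h import *
go(.4635,-.2525,.25,92.3)
```

```text
pos [ 0.4664 -0.1516  0.3269] ycur 99.2 j6 -0.48 shift [ 18.7 -99.4  76.5] turn [ 0.004 -0.003  0.12 ]
```

Request:
send_rows([
  [[8,-33,25],[0.004,-0.003,0.12],85],
  [[13,-66,50],[0.004,-0.003,0.12],85],
  [[19,-99,76],[0.004,-0.003,0.12],85],
  [[19,-99,76],[0.004,-0.003,0.12],85],
  [[19,-99,76],[0.004,-0.003,0.12],85],
])

```text
clock: 25.03
eef_pos: [0.4607, -0.2529, 0.2464]
tool_rot: [-0.018, 1.0, 0.002, -0.004]
ft_force: [-0.3, 0.5, 0.2]
grip_width: 0.0849
```

Run:
```python
from h import *
c,im=snap("wrist","w15")
m=mask(im,(0,0,110),(180,35,255))
for k in blobs(m,1000)[:8]:print(cv2.boundingRect(k),rect(k,c,.070))
go(.4638,-.2524,.1125,92.3)
```

```text
(434, 2, 109, 193) [363.0, -145.6, 116.0, 66.4, 11.9]
(273, 306, 82, 87) [542.0, -253.2, 65.9, 40.8, -21.2]
(276, 218, 85, 40) [454.1, -252.2, 57.4, 26.7, -86.4]
(265, 393, 52, 48) [602.8, -264.6, 53.6, 32.3, 63.2]
pos [ 0.4617 -0.252   0.2483] ycur 92.2 j6 -0.54 shift [ -2.7  -0.9 135.8] turn [ 0.003 -0.005 -0.002]
```

Request:
send_rows([
  [[-2,0,40],[0.003,-0.005,0],85],
  [[-2,0,75],[0.003,-0.005,0],85],
  [[-2,0,105],[0.003,-0.005,0],85],
  [[-2,0,125],[0.003,-0.005,0],85],
  [[-2,0,135],[0.003,-0.005,0],85],
  [[-2,0,136],[0.003,-0.005,0],85],
  [[-2,0,136],[0.003,-0.005,0],70],
  [[-2,0,136],[0.003,-0.005,0],60],
  [[-2,0,136],[0.003,-0.005,0],45],
  [[-2,0,136],[0.003,-0.005,0],45],
  [[-2,0,136],[0.003,-0.005,0],45],
  [[-2,0,136],[0.003,-0.005,0],45],
])

```text
clock: 26.08
eef_pos: [0.4647, -0.2522, 0.1147]
tool_rot: [-0.019, 1.0, -0.001, 0.002]
ft_force: [0.6, -0.0, 7.5]
grip_width: 0.0591
```

Request:
send_rows([
  [[0,0,-10],[0,0,0],45],
  [[0,0,-35],[0,0,0],45],
  [[0,0,-70],[0,0,0],45],
  [[0,0,-105],[0,0,0],45],
  [[0,0,-120],[0,0,0],45],
  [[0,0,-120],[0,0,0],45],
])

```text
clock: 26.58
eef_pos: [0.4661, -0.2532, 0.2403]
tool_rot: [-0.019, 1.0, -0.003, 0.007]
ft_force: [0.7, -0.1, -1.1]
grip_width: 0.0591
```

Run:
```python
from h import *
go(.6125,.0125,.23,92.3)
```

```text
pos [ 0.4661 -0.2532  0.2403] ycur 92.2 j6 -0.54 shift [-156.3  260.    10.7] turn [-0.007  0.014 -0.002]
```

Request:
send_rows([
  [[-20,33,0],[0,0.014,0],45],
  [[-40,66,0],[0,0.014,0],45],
  [[-60,99,0],[0,0.014,0],45],
  [[-80,132,0],[0,0.014,0],45],
  [[-100,165,0],[0,0.014,0],45],
  [[-120,198,0],[0,0.014,0],45],
  [[-140,231,4],[0,0.014,0],45],
  [[-152,252,8],[0,0.014,0],45],
  [[-157,260,11],[0,0.014,0],45],
  [[-157,260,11],[0,0.014,0],45],
  [[-157,260,11],[0,0.014,0],45],
])

```text
clock: 27.5
eef_pos: [0.6123, 0.0122, 0.2283]
tool_rot: [-0.019, 1.0, -0.004, -0.002]
ft_force: [-0.2, -0.5, -1.0]
grip_width: 0.0591
```

Run:
```python
from h import *
go(.6135,.0125,.1235,92.3)
```

```text
pos [0.6123 0.0122 0.2283] ycur 92.2 j6 -0.02 shift [ -1.6   1.  104.8] turn [-0.008 -0.004 -0.001]
```

Request:
send_rows([
  [[-1,0.5,35],[-0.008,-0.003,0],45],
  [[-1,0.5,65],[-0.008,-0.003,0],45],
  [[-1,0.5,85],[-0.008,-0.003,0],45],
  [[-1,0.5,97],[-0.008,-0.003,0],45],
  [[-1,0.5,103],[-0.008,-0.003,0],45],
  [[-1,0.5,105],[-0.008,-0.003,0],45],
  [[-1,0.5,106.5],[-0.008,-0.003,0],45],
  [[-1,0.5,106.5],[-0.008,-0.003,0],45],
])

```text
clock: 28.17
eef_pos: [0.613, 0.0108, 0.1229]
tool_rot: [-0.019, 1.0, -0.0, 0.0]
ft_force: [0.8, -0.5, -2.8]
grip_width: 0.0588
```

Request:
send_rows([
  [[0,0.5,1],[0,0,0],45],
  [[0,1,2],[0,0,0],45],
  [[0,1,2],[0,0,0],45],
  [[0,1,2],[0,0,0],45],
])

```text
clock: 28.5
eef_pos: [0.6138, 0.0111, 0.1227]
tool_rot: [-0.018, 1.0, -0.001, 0.002]
ft_force: [-2.7, -2.6, 6.5]
grip_width: 0.0587
```

Request:
send_rows([
  [[0,0,0],[0,0,0],65],
  [[0,0,0],[0,0,0],75],
  [[0,0,0],[0,0,0],85],
  [[0,0,0],[0,0,0],85],
  [[0,0,0],[0,0,0],85],
  [[0,0,-20],[0,0,0],85],
  [[0,0,-60],[0,0,0],85],
  [[0,0,-100],[0,0,0],85],
  [[0,0,-130],[0,0,0],85],
  [[0,0,-130],[0,0,0],85],
])

```text
clock: 29.33
eef_pos: [0.6166, 0.0115, 0.2609]
tool_rot: [-0.018, 1.0, -0.001, 0.009]
ft_force: [0.4, 0.3, 1.4]
grip_width: 0.0848
```

Run:
```python
from h import *
c,im=snap("wrist","w16")
m=mask(im,(0,0,150),(180,30,255))
m[:180]=0;m[:,:210]=0;m[:,430:]=0
for k in blobs(m,300):print(cv2.boundingRect(k),rect(k,c,.078))
go(.579,-.253,.25,68.9)
```

```text
(279, 210, 82, 36) [608.8, 12.2, 55.8, 25.0, -87.9]
pos [0.6155 0.0114 0.2575] ycur 92.1 j6 -0.02 shift [  46.3 -262.9    7.4] turn [0.001 0.013 0.405]
```

Request:
send_rows([
  [[7,-40,0],[0,0.013,0.1],45],
  [[14,-80,0],[0,0.013,0.2],45],
  [[21,-120,0],[0,0.013,0.3],45],
  [[28,-160,2],[0,0.013,0.4],45],
  [[35,-200,5],[0,0.013,0.405],45],
  [[42,-240,7],[0,0.013,0.405],45],
  [[46,-263,7],[0,0.013,0.405],45],
  [[46,-263,7],[0,0.013,0.405],45],
  [[46,-263,7],[0,0.013,0.405],45],
])

```text
clock: 30.13
eef_pos: [0.5783, -0.2544, 0.2485]
tool_rot: [0.185, 0.983, 0.001, -0.001]
ft_force: [1.2, 0.4, 0.4]
grip_width: 0.0449
```

Run:
```python
from h import *
c,im=snap("wrist","w17")
m=mask(im,(45,120,40),(85,255,255))
for k in blobs(m,100)[:3]:print('green',cv2.boundingRect(k),rect(k,c,.022))
go(.579,-.253,.0865,68.9)
```

```text
green (313, 219, 16, 37) [586.3, -254.4, 30.5, 12.4, -21.4]
pos [ 0.5787 -0.253   0.2488] ycur 68.8 j6 -0.04 shift [-8.000e-01 -1.000e-01  1.623e+02] turn [ 0.002 -0.003 -0.001]
```

Request:
send_rows([
  [[-1,0,40],[0.002,-0.003,0],45],
  [[-1,0,80],[0.002,-0.003,0],45],
  [[-1,0,115],[0.002,-0.003,0],45],
  [[-1,0,140],[0.002,-0.003,0],45],
  [[-1,0,153],[0.002,-0.003,0],45],
  [[-1,0,160],[0.002,-0.003,0],45],
  [[-1,0,163],[0.002,-0.003,0],45],
  [[-1,0,163],[0.002,-0.003,0],30],
  [[-1,0,163],[0.002,-0.003,0],20],
  [[-1,0,163],[0.002,-0.003,0],5],
  [[-1,0,163],[0.002,-0.003,0],5],
  [[-1,0,163],[0.002,-0.003,0],5],
])

```text
clock: 31.18
eef_pos: [0.5804, -0.2533, 0.0877]
tool_rot: [0.184, 0.983, -0.0, 0.002]
ft_force: [-0.0, 0.4, 5.0]
grip_width: 0.0115
```

Request:
send_rows([
  [[0,0,0],[0,0,0],5],
  [[0,0,0],[0,0,0],5],
])

```text
clock: 31.35
eef_pos: [0.5807, -0.2536, 0.0884]
tool_rot: [0.184, 0.983, -0.001, 0.002]
ft_force: [-0.4, 0.1, -0.4]
grip_width: 0.0118
```

Request:
send_rows([
  [[0,0,-10],[0,0,0],5],
  [[0,0,-35],[0,0,0],5],
  [[0,0,-75],[0,0,0],5],
  [[0,0,-110],[0,0,0],5],
  [[0,0,-110],[0,0,0],5],
])

```text
clock: 31.77
eef_pos: [0.5837, -0.255, 0.2077]
tool_rot: [0.184, 0.983, -0.002, 0.01]
ft_force: [1.9, -1.0, 0.8]
grip_width: 0.0117
```

Run:
```python
from h import *
go(.4925,-.022,.19,92.1)
```

```text
pos [ 0.5837 -0.255   0.2077] ycur 68.8 j6 -0.04 shift [169.5 184.3  14.2] turn [-0.005  0.019 -0.406]
```

Request:
send_rows([
  [[19,20,0],[-0.005,0.019,-0.1],5],
  [[45,49,0],[-0.005,0.019,-0.2],5],
  [[72,78,0],[-0.005,0.019,-0.3],5],
  [[99,107,3],[-0.005,0.019,-0.4],5],
  [[126,136,8],[-0.005,0.019,-0.406],5],
  [[150,163,14],[-0.005,0.019,-0.406],5],
  [[169.5,184,14],[-0.005,0.019,-0.406],5],
  [[169.5,184,14],[-0.005,0.019,-0.406],5],
  [[169.5,184,14],[-0.005,0.019,-0.406],5],
])

```text
clock: 32.52
eef_pos: [0.4919, -0.0211, 0.1907]
tool_rot: [-0.02, 1.0, -0.0, 0.0]
ft_force: [0.5, -1.1, -0.1]
grip_width: 0.0116
```

Run:
```python
from h import *
go(.4925,-.022,.0895,92.1)
```

```text
pos [ 0.4919 -0.0211  0.1907] ycur 92.3 j6 -0.08 shift [ -0.5  -0.9 101.2] turn [-0.     0.     0.003]
```

Request:
send_rows([
  [[-0.5,0,30],[0,0,0.003],5],
  [[-0.5,0,58],[0,0,0.003],5],
  [[-0.5,0,80],[0,0,0.003],5],
  [[-0.5,0,92],[0,0,0.003],5],
  [[-0.5,0,97],[0,0,0.003],5],
  [[-0.5,0,97],[0,0,0.003],5],
])

```text
clock: 33.02
eef_pos: [0.4923, -0.0222, 0.0927]
tool_rot: [-0.017, 1.0, -0.0, -0.001]
ft_force: [-0.8, -0.2, 0.5]
grip_width: 0.0115
```

Run:
```python
from h import *
c,im=snap("wrist","w18")
go(.4925,-.022,.0885,92.1)
# project expected cell top centre line vs groove ends: cell green/white columns at rows, groove dark columns
g=blobs(mask(im,(45,120,40),(85,255,255)),100)[0];print('green box',cv2.boundingRect(g))
b=mask(im,(0,60,20),(18,255,140));b[:, :230]=0;b[:,460:]=0
for k in blobs(b,60):
    r=cv2.boundingRect(k)
    if r[2]<90: print('groove',r,plane([(r[0]+r[2]/2,r[1]+r[3]/2)],c,.012).round(4))
for X in [(.459,-.0206+.0012),(.490,-.0206)]:print(proj([*X,.012],c).round(1))
gx=cv2.boundingRect(g);print('cell axis at z=.023:',plane([(gx[0]+gx[2]/2,gx[1]+5)],c,.022).round(4))
```

```text
pos [ 0.493  -0.0221  0.0937] ycur 92.0 j6 -0.08 shift [0.5 0.1 5.2] turn [-0.001  0.    -0.002]
green box (304, 307, 31, 69)
groove (409, 241, 39, 123) [[0.4863 0.0268 0.012 ]]
groove (304, 242, 30, 19) [[ 0.4642 -0.0223  0.012 ]]
groove (430, 0, 19, 5) [[0.369  0.0176 0.012 ]]
[[326.4 239.8]]
[[320.8 307.2]]
cell axis at z=.023: [[ 0.4872 -0.0213  0.022 ]]
```

Request:
send_rows([
  [[0.5,0,2],[0,0,0],5],
  [[0.5,0,4],[0,0,0],5],
  [[0.5,0,6],[0,0,0],5],
  [[0.5,0,6],[0,0,0],5],
])

```text
clock: 33.4
eef_pos: [0.4927, -0.0222, 0.088]
tool_rot: [-0.017, 1.0, -0.0, 0.001]
ft_force: [0.5, 0.5, -0.3]
grip_width: 0.0115
```

Request:
send_rows([
  [[0,0,1],[0,0,0],5],
  [[0,0,1.5],[0,0,0],5],
  [[0,0,1.5],[0,0,0],5],
  [[0,0,1.5],[0,0,0],17],
  [[0,0,1.5],[0,0,0],25],
  [[0,0,1.5],[0,0,0],35],
  [[0,0,1.5],[0,0,0],45],
  [[0,0,-20],[0,0,0],45],
  [[0,0,-60],[0,0,0],45],
  [[0,0,-100],[0,0,0],85],
  [[0,0,-140],[0,0,0],85],
  [[0,0,-160],[0,0,0],85],
])

```text
clock: 34.4
eef_pos: [0.4941, -0.0221, 0.2529]
tool_rot: [-0.017, 1.0, -0.001, 0.004]
ft_force: [1.5, -0.3, -0.6]
grip_width: 0.0789
```

Run:
```python
from h import *
c,im=snap("wrist","w19")
m=mask(im,(45,120,40),(85,255,255))
for k in blobs(m,100)[:3]:print('green',cv2.boundingRect(k),rect(k,c,.02))
go(.5225,-.372,.25,92)
```

```text
green (312, 211, 16, 37) [499.8, -20.7, 30.8, 12.6, 2.0]
pos [ 0.4955 -0.0222  0.2556] ycur 92.0 j6 -0.08 shift [ -14.7 -350.6    6.3] turn [-0.002  0.013  0.   ]
```

Green was measured at (499.4, -21.0) before and is at (499.8, -20.7) now, so the cell is back in its groove. The stamp is last.

Request:
send_rows([
  [[-2,-40,0],[0,0.013,0],85],
  [[-3,-80,0],[0,0.013,0],85],
  [[-5,-120,0],[0,0.013,0],85],
  [[-7,-160,0],[0,0.013,0],85],
  [[-8,-200,0],[0,0.013,0],85],
  [[-10,-240,0],[0,0.013,0],85],
  [[-12,-280,0],[0,0.013,0],85],
  [[-13,-320,3],[0,0.013,0],85],
  [[-15,-351,6],[0,0.013,0],85],
  [[-15,-351,6],[0,0.013,0],85],
  [[-15,-351,6],[0,0.013,0],85],
])

```text
clock: 35.37
eef_pos: [0.5221, -0.3741, 0.2483]
tool_rot: [-0.016, 1.0, 0.0, -0.001]
ft_force: [0.3, 0.7, 0.5]
grip_width: 0.0852
```

Run:
```python
from h import *
go(.523,-.3718,.1184,92)
```

```text
pos [ 0.5221 -0.3741  0.2483] ycur 91.8 j6 -0.65 shift [ -1.2   2.2 129.9] turn [ 0.    -0.002 -0.003]
```

Request:
send_rows([
  [[-1,1,40],[0,0,-0.003],85],
  [[-1,1,75],[0,0,-0.003],85],
  [[-1,1,103],[0,0,-0.003],85],
  [[-1,1,120],[0,0,-0.003],85],
  [[-1,1,129],[0,0,-0.003],85],
  [[-1,1,130],[0,0,-0.003],85],
  [[-1,1,130],[0,0,-0.003],60],
  [[-1,1,130],[0,0,-0.003],40],
  [[-1,1,130],[0,0,-0.003],5],
  [[-1,1,130],[0,0,-0.003],5],
  [[-1,1,130],[0,0,-0.003],5],
  [[-1,1,130],[0,0,-0.003],5],
])

```text
clock: 36.37
eef_pos: [0.5234, -0.3735, 0.1198]
tool_rot: [-0.017, 1.0, -0.001, 0.0]
ft_force: [-1.1, -0.5, 4.3]
grip_width: 0.0212
```

Request:
send_rows([
  [[0,0,0],[0,0,0],5],
  [[0,0,0],[0,0,0],5],
  [[0,0,-10],[0,0,0],5],
  [[0,0,-35],[0,0,0],5],
  [[0,0,-70],[0,0,0],5],
  [[0,0,-105],[0,0,0],5],
  [[0,0,-125],[0,0,0],5],
  [[0,0,-125],[0,0,0],5],
])

```text
clock: 37.03
eef_pos: [0.5253, -0.3748, 0.252]
tool_rot: [-0.017, 1.0, -0.004, 0.005]
ft_force: [-0.4, -1.0, -0.6]
grip_width: 0.0208
```

Run:
```python
from h import *
go(.4897,.0279,.24,92)
```

```text
pos [ 0.5253 -0.3748  0.252 ] ycur 92.0 j6 -0.65 shift [ 21.8 403.8   8.5] turn [-0.008  0.009 -0.   ]
```

Request:
send_rows([
  [[2,38,0],[-0.008,0.009,0],5],
  [[4,78,0],[-0.008,0.009,0],5],
  [[6,118,0],[-0.008,0.009,0],5],
  [[8,158,0],[-0.008,0.009,0],5],
  [[11,198,0],[-0.008,0.009,0],5],
  [[13,238,0],[-0.008,0.009,0],5],
  [[15,278,0],[-0.008,0.009,0],5],
  [[17,318,3],[-0.008,0.009,0],5],
  [[19,358,6],[-0.008,0.009,0],5],
  [[21,390,8],[-0.008,0.009,0],5],
  [[22,404,8],[-0.008,0.009,0],5],
  [[22,404,8],[-0.008,0.009,0],5],
])

```text
clock: 38.03
eef_pos: [0.4884, 0.0311, 0.2399]
tool_rot: [-0.02, 1.0, 0.0, -0.001]
ft_force: [-0.2, -0.4, -0.9]
grip_width: 0.0209
```

Request:
send_rows([
  [[0,0,0],[0,0,0],5],
  [[0,0,0],[0,0,0],5],
])

```text
clock: 38.2
eef_pos: [0.4881, 0.0309, 0.2396]
tool_rot: [-0.02, 1.0, 0.0, -0.001]
ft_force: [0.9, -0.7, -0.6]
grip_width: 0.021
```

Run:
```python
from h import *
go(.4897,.0279,.128,92)
```

```text
pos [0.4881 0.0309 0.2396] ycur 92.3 j6 0.02 shift [ -1.8  -3.1 111.6] turn [ 0.    -0.002  0.005]
```

Request:
send_rows([
  [[-1,-2,35],[0,-0.002,0.005],5],
  [[-1,-2,65],[0,-0.002,0.005],5],
  [[-1,-2,88],[0,-0.002,0.005],5],
  [[-1,-2,100],[0,-0.002,0.005],5],
  [[-1,-2,105],[0,-0.002,0.005],5],
  [[-1,-2,108],[0,-0.002,0.005],5],
  [[-1,-2,108],[0,-0.002,0.005],5],
])

```text
clock: 38.78
eef_pos: [0.4892, 0.0281, 0.1316]
tool_rot: [-0.017, 1.0, 0.0, -0.0]
ft_force: [-0.2, -0.0, -0.2]
grip_width: 0.0209
```

Run:
```python
from h import *
go(.4897,.0279,.1265,92)
```

```text
pos [0.4892 0.0281 0.1316] ycur 91.9 j6 0.02 shift [-0.5 -0.2  5.1] turn [ 0.    -0.    -0.002]
```

Request:
send_rows([
  [[-0.5,0,2],[0,0,0],5],
  [[-0.5,0,4],[0,0,0],5],
  [[-0.5,0,5],[0,0,0],5],
  [[-0.5,0,5],[0,0,0],5],
  [[-0.5,0,5],[0,0,0],5],
])

```text
clock: 39.2
eef_pos: [0.4906, 0.028, 0.1278]
tool_rot: [-0.017, 1.0, -0.0, 0.001]
ft_force: [0.2, -0.9, 4.6]
grip_width: 0.021
```

In contact (4.6 N), so I release and rise.

Request:
send_rows([
  [[0,0,0],[0,0,0],30],
  [[0,0,0],[0,0,0],50],
  [[0,0,0],[0,0,0],80],
  [[0,0,0],[0,0,0],80],
  [[0,0,0],[0,0,0],80],
  [[0,0,-20],[0,0,0],80],
  [[0,0,-60],[0,0,0],80],
  [[0,0,-100],[0,0,0],80],
  [[0,0,-140],[0,0,0],80],
  [[10,-20,-170],[0,0,0],80],
  [[10,-28,-172],[0,0,0],80],
  [[10,-28,-172],[0,0,0],80],
])

```text
clock: 40.2
eef_pos: [0.4821, -0.0015, 0.3021]
tool_rot: [-0.016, 1.0, -0.0, 0.004]
ft_force: [-0.1, -0.5, -0.6]
grip_width: 0.0798
```

Run:
```python
from h import *
c,im=snap("wrist","w20")
def roi(m,x0,y0,x1,y1):
    z=np.zeros_like(m);z[y0:y1,x0:x1]=m[y0:y1,x0:x1];return z
m=mask(im,(5,130,60),(20,255,255))
for k in blobs(roi(m,325,140,385,245),50):print('stamp',cv2.boundingRect(k),rect(k,c,.085))
for k in blobs(mask(im,(45,120,40),(85,255,255)),50)[:2]:print('green',rect(k,c,.02))
m=mask(im,(0,0,150),(180,30,255))
for k in blobs(roi(m,270,270,400,390),200):print('timer',cv2.boundingRect(k),rect(k,c,.078))
t,it=snap("top","t20")
a=cv2.resize(im,(400,300));b=cv2.resize(it[190:340,110:460],(400,171));d=cv2.resize(im[130:400,220:420],(400,540))
cv2.imwrite("pics/final.png",np.hstack([np.vstack([a,b,np.zeros((69,400,3),np.uint8)]),d]))
```

```text
stamp (325, 140, 60, 31) [425.6, 24.0, 43.7, 21.8, -88.0]
stamp (336, 184, 34, 61) [470.8, 25.2, 47.8, 26.0, 2.5]
green [499.6, -20.6, 30.9, 12.5, 1.1]
timer (298, 347, 62, 34) [612.4, 12.3, 56.0, 36.0, -88.3]
```

View pics/final.png

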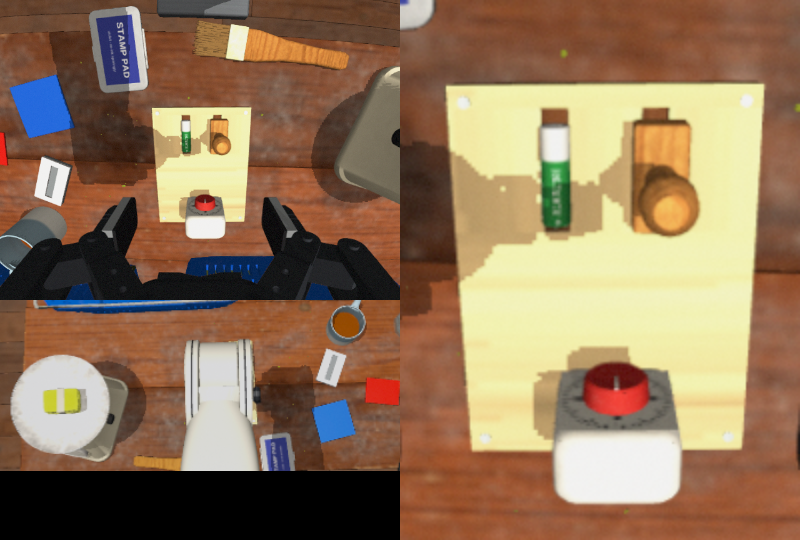

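The final picture shows the cell in its groove (556,177), the stamp upright over the other groove (665,180) and the timer upright behind (617,440). The bundle is on the pan and the mug is untouched.

Run:
```python
from h import *
from workcell import order
c,im=load("w20");print(plane([(355,232)],c,.085).round(4))
print(readout.get_obs()['joint_vel'].round(3));print(order.job_done())
```

```text
[[0.4846 0.0278 0.085 ]]
[ 0.013  0.023 -0.023 -0.     0.    -0.001]
the job is handed in; nothing more can be done
None
```

The job is done and handed in at about 40 s on the robot's clock. I moved the stamp, battery and timer to their side places, set the bundle on the scale pan, then put the timer, battery and stamp back on the board. The hand-in reports no verdict.

What my last checks showed:

- **Bundle:** flat on the pan, about 6 mm from its centre. I measured this just after release, and the last picture still shows it there.
- **Battery:** back in its groove, within about 0.5 mm of its start.
- **Timer:** upright, within about 1 mm of its start, and square to the board within about 1°.
- **Stamp:** upright and square to the board. Its knob reads 3.5 mm off in x from the first look, against the 13 mm allowed. I read that point by eye from a small crop, so part of it may be reading error, since the gripper let go within about 1 mm of where it picked the stamp up.
- **Mug:** looks undisturbed in the last picture; I did not measure it.

One thing needed mending: the first time I lowered the battery onto the white rest it was about 3 mm to the side of the groove, so I shifted it before letting go. The automatic pan check failed because the colour mask was broken up by shadow. I compared the bundle with the pan position measured at the start instead.

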